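# Dial open the gauge lockbox on the machine-shop bench

### The job

Open the grey lockbox: swing the dial's post clockwise (seen from above) for at least two full turns and on until it stands at 4 o'clock; go back counter-clockwise, passing 9 o'clock once and stopping the second time you reach it; then creep clockwise until, somewhere between 12 and 2 o'clock, the spring bolt drops in and the dial stops dead; stop there at once without forcing it. Then let go and slide the cover fully open to its end stop, leaving the loose things around alone.

Things in the scene. Friction and masses are not known exactly. Their poses are not given: they have to be found in the camera images.
- box: Grey steel lockbox fixed to the bench, 200 (x) x 440 (y) x 90 mm high, origin at the centre of its underside. Its +x is the clock's 12 o'clock (big raised wedge beside the dial, on the side away from the robot); 3 o'clock is -y, 6 is -x, 9 is +y. Its flat top deck is 90 mm above the underside.
- dial_center (a point): Point on the dial's upright axis, 34 mm above the deck (the same height as post); at x 0, y +135 mm in the box frame. Fixed to the box. 12 small raised hour marks lie on the deck around the dial, with a large wedge at 12.
- dial: Black disc, 96 mm across, top face 12 mm above the deck, turning about the upright axis through dial_center, with light drag (up to about 4 N at the post); stays where it is left. The direction from dial_center to the post is the clock hand. The first two stops must be right within about 7 degrees; after an overrun dial the whole combination again.
- post (a point): Centre (half-way up) of the crank post: an upright round steel sleeve, 14 mm diameter and 40 mm tall, standing 36 mm from the dial axis from 14 to 54 mm above the deck. The sleeve spins freely on its pin, so it can be held with a constant gripper yaw while it is carried round in a circle.
- bolt: Spring bolt in the box (origin as the box's until it moves), pressed with 1.5 N on the lock wheels. With the numbers right it drops 8 mm along box +x, frees the cover, and within 7 degrees more the dial stops dead: never press it with more than 15 N. This last gate lies anywhere from 12 to 2 o'clock, differently each time, unseen.
- bolt_pin (a point): Top of the bolt's 8 mm wide indicator pin, which stands 12 mm out of a slot in the deck on the 6 o'clock side of the dial. At x -72 mm in the box frame while locked, -64 mm when the bolt has dropped in.
- cover (a joint): Sliding steel cover (150 x 140 x 5 mm, lying on the deck) over the box's compartment; 0 shut, grows to 0.128 m at the end stop as it slides along the box's -y. Needs about 3 N; stays where it is left. Held shut by the bolt until this has dropped in.
- cover_grip (a point): Centre of the fin handle on the cover: 60 mm along box x, 12 mm thick along box y, standing from 5 to 35 mm above the deck; this point is 22 mm above the deck and moves with the cover.
- nut: Bystander: loose hex nut, 20 mm wide, 10 mm high, on the deck at the corner near the dial; origin at its underside.
- washer: Bystander: loose steel washer, 18 mm wide, 4 mm high, on the deck's front edge; origin at its underside.
- grinding_disc: Bystander: dark grinding disc, 90 mm wide, 18 mm high, loose on the bench; origin at its underside.
- screwdriver: Bystander: loose screwdriver lying on the bench, about 200 mm long.
- casting: Bystander: loose aluminium bracket casting, 90 x 70 x 62 mm high; origin at its underside.
- grease_tin: Bystander: loose tin, 66 mm wide, 70 mm high; origin at its underside.
- wrench: Bystander: loose wrench lying on the bench, about 180 mm long.

How it is judged:
On the way, in this order (a step that is already met when the one before it is completed fails the run):
1. the combination is dialed and the bolt has dropped in (x of bolt_pin in the frame of box above -0.0665 m), for 0.2 s.
2. the cover is slid open (value of joint cover above 0.12 m), for 0.2 s.
At the end, for the whole second after the job is handed in: The bolt has dropped in (its pin at least 5.5 mm along the box's +x), the cover is open to within 8 mm of its end stop, and the dial is still (x of bolt_pin in the frame of box above -0.0665 m and value of joint cover above 0.12 m and linear speed of dial below 0.02 m/s); the robot touches nothing.
It fails at once if the dial or the cover is forced against the bolt with more than 15 N (contact force between bolt and anything else above 15 N).
It fails at once if a loose bystander is shifted by more than 30 mm (distance of any of nut, washer, grinding_disc, screwdriver, casting, grease_tin, wrench from where it was at the start of the episode above 0.03 m).
It also fails if it takes over 72 s, if anything falls off the work surface, if the arm or the gripper's body presses on something with over 40 N, if the wrist force passes 120 N, or if a joint passes its speed limit or range.

### The arm

A 6-joint arm with a two-finger parallel gripper is mounted at the origin on the work surface. World frame = base frame: x ahead of the robot, y to its left, z up, the work surface at z = 0. Lengths are in m, angles in rad, forces in N, time in s.
With the tool pointing down it reaches from about 0.325 to 0.9 m from the base axis. Payload 6.1 kg.
Tool frame: the origin (TCP) lies between the finger pads; the fingertips stand 14 mm ahead of it and the grasp point (between the pads) lies 5 mm behind it; z points along the fingers, y is the line along which they close (so a half turn about z gives the same grasp; the last joint's range is limited). The gripper opens to 87 mm and grips with 3 to 60 N. Pads are 19 mm wide; open, the fingers measure 117 mm over their backs; the gripper's body (75 mm by 190 mm) begins 51 mm behind the grasp point.
Start: joints at [1.147, 0.22, 1.526, -0, 1.395, -0.126], TCP at [0.183, 0.597, 0.237] pointing down, gripper open.
Joint ranges: [-2.98, 2.98], [-0.91, 2.08], [0.09, 2.57], [-1.24, 4.39], [0.2, 2.65], [-2.68, 2.68]. Speed limits (rad/s): [2.57, 2.57, 3.01, 3.14, 3.14, 3.14].

### API

Orientations are given as a unit quaternion [w, x, y, z].
In Python, from plant import arm gives the robot as it stands.
- The arm moves only by the tool play_rows, never from a script. Its argument "series" is a list of rows, each an object with "linear": the shift along the world's x, y, z in m, a list of three; "turn": the turn about the world's z in rad; "claw": the closure, from -1 (fully open) to 1 (shut). A call has 1 to 20 rows; each row shifts and turns the commanded pose from where the row before left it; what a row does not reach is not made up. A row lasts 1/12 s, in which the tool goes at most 41.7 mm and 7.16 degrees, less where a joint would pass 70% of its speed; a pose out of reach is approached as far as the arm can. A call is refused whole if a number of a shift passes 0.0417 or a number of a turn 0.125, either way. A call with a gripper value outside its range is refused whole. The fingers move at their own pace and stop on an object; "squeeze" is the grip in N (left out, the last holds). Time passes only in rows, so rows that do not move let the fingers close. It gives the time, the measured TCP pose, the force, the opening and the grip force at its end, in the units of the state.
- arm.get_obs(): the state, without advancing time (a new reading comes with each control period).
- arm.snapshot(name): name is "scene" or "top" or "wrist"; returns a dict with "image" (480x640x3 uint8, red, green, blue), "depth" (480x640 float32, m along the optical axis (not along the pixel's ray), 0 where there is no reading), "mtx" (3x3 intrinsics, pixels), "R" (3x3) and "t" (3): a world point X has camera coordinates R X + t. Camera axes: x right, y down, z forward; pixel columns grow to the right and rows downward; lengths in m; the calibration is good to about 2 mm. A picture is of the moment at which its call begins.
- arm.finish_job(): hands the job in; it is judged then, once.
Trained networks look in a picture, given as the dict that the camera call returned (one of the last four; its "shot" number tells which), for a name from the list of things; names that differ only in an ending like _2 or _b are one class to them, and where a whole thing is asked for, a point or a joint stands for the part that bears it (a point fixed in the world has none). Each returns a list of dicts, best first, with "conf" (0 to 1); they miss things now and then, are a little off and sometimes report something else, mostly with a low value. They report only what shows in the picture. A call takes as long as a camera call.
- arm.masks_of(thing, picture): "mask" (480x640 bool, what is visible of it).
- arm.tip_of(thing, picture): "xyz" ([x, y, z] in m, in world coordinates, good to about 4 mm: a listed point, or the origin of a listed thing).
The state is a dict: "clock": time; "joint_pos": joint angles; "joint_vel": joint speeds; "effort": joint torques, N m; "ee_pos": TCP position; "orientation": TCP orientation; "ft_force": force on the tool from outside, world axes, zero at the start; "wrist_torque": the same for the moment, N m; "finger_gap": opening from 0.0 (shut) to 1.0 (fully open); "grasp_force": force on a finger pad.
Only numpy, scipy, OpenCV 4.12 (cv2) and the standard library are available. Lean on these libraries where they do the work, as an engineer would, in place of code of your own. Each camera call takes 0.05 s, during which the arm holds its last target. There are 200 camera calls.

## Working session

There is one attempt and no reset: what is moved stays moved. The work goes in short steps, Python scripts to look and compute and a tool call to move; the robot and the scene stay as the last step left them, time stands still between calls to the robot, and variables do not carry over. Pictures are saved under pics/ and viewed, at most 10 in all, crops included, and the job is handed in when it is done.

Besides the shell and the picture viewer there is one more tool, called after ">>>" by a JSON object that holds its "method" and its "body", one argument or row to a line. play_rows: Moves the arm, as the interface text tells. Its arguments: {"type":"object","properties":{"series":{"type":"array"},"squeeze":{"type":"number"}},"required":["series"]}

```bash
mkdir -p pics
python3 - <<'E'
from plant import arm
import cv2,numpy as np
o=arm.get_obs(); print({k:np.round(v,3) for k,v in o.items()})
for n in ["top","scene"]:
    p=arm.snapshot(n); cv2.imwrite(f"pics/{n}0.png",p["image"][:,:,::-1])
    for t in ["box","dial_center","post","bolt_pin","cover_grip","nut","washer","casting","grease_tin"]:
        r=arm.tip_of(t,p)
        print(n,t,[(np.round(q["xyz"],4),round(q["conf"],2)) for q in r[:2]])
E
```

```text
{'clock': np.float64(0.0), 'joint_pos': array([ 1.147,  0.221,  1.528, -0.   ,  1.395, -0.126]), 'joint_vel': array([ 0.001,  0.   ,  0.   ,  0.   , -0.001,  0.003]), 'effort': array([ -0.   , -49.461, -38.737,   0.07 ,   0.057,  -0.   ]), 'ee_pos': array([0.183, 0.597, 0.235]), 'orientation': array([-0.   ,  0.148,  0.989, -0.001]), 'ft_force': array([ 0.406,  0.208, -0.275]), 'wrist_torque': array([ 0.014,  0.025, -0.08 ]), 'grasp_force': np.float64(0.0), 'finger_gap': np.float64(1.0)}
top box [(array([5.467e-01, 7.300e-03, 2.000e-04]), 0.92)]
top dial_center [(array([0.5384, 0.1384, 0.1235]), 0.84)]
top post [(array([0.5357, 0.1725, 0.123 ]), 0.64)]
top bolt_pin []
top cover_grip [(array([ 0.5453, -0.011 ,  0.1154]), 0.87), (array([ 0.8026, -0.0981, -0.0021]), 0.56)]
top nut [(array([0.6188, 0.205 , 0.0916]), 0.51)]
top washer [(array([ 0.4641, -0.176 ,  0.0873]), 0.48)]
top casting [(array([ 0.8023,  0.0655, -0.0014]), 0.7), (array([0.5381, 0.1741, 0.1214]), 0.37)]
top grease_tin [(array([ 0.7987, -0.0996, -0.0014]), 0.57), (array([0.5387, 0.1365, 0.1205]), 0.4)]
scene box [(array([ 0.5523,  0.0057, -0.0011]), 0.66)]
scene dial_center [(array([0.5413, 0.1396, 0.1244]), 0.92), (array([ 0.3155,  0.4109, -0.0042]), 0.44)]
scene post [(array([0.5413, 0.1393, 0.1236]), 0.51), (array([0.5405, 0.1748, 0.1204]), 0.45)]
scene bolt_pin []
scene cover_grip [(array([ 0.5429, -0.0133,  0.1146]), 0.81)]
scene nut [(array([0.6236, 0.2084, 0.0918]), 0.5)]
scene washer []
scene casting [(array([8.013e-01, 6.310e-02, 7.000e-04]), 0.82)]
scene grease_tin [(array([ 7.99e-01, -9.73e-02,  3.00e-04]), 0.62)]
```

View pics/top0.png

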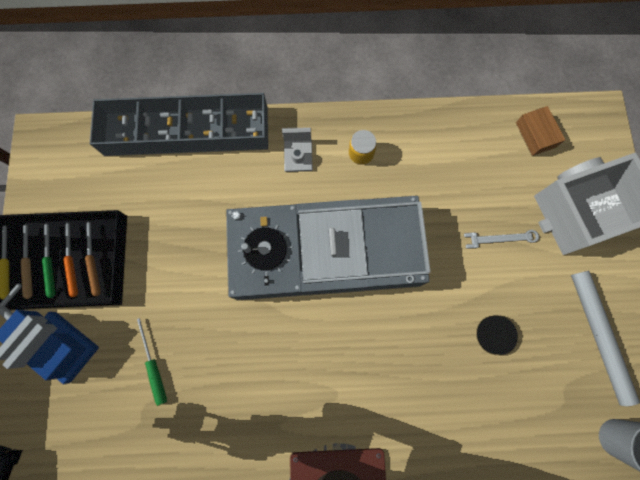

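View pics/scene0.png

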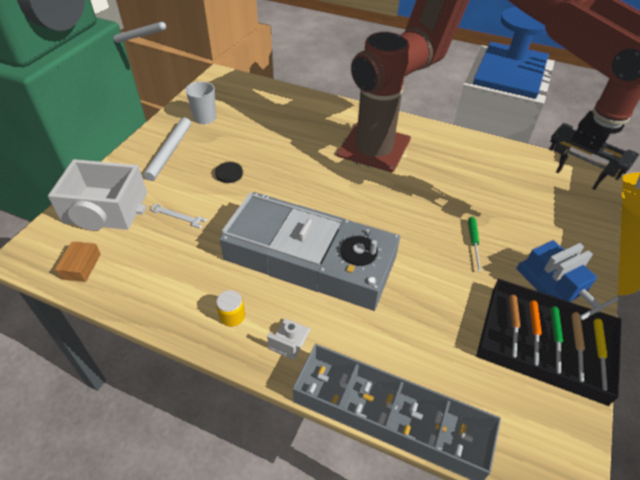

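The top view shows the box, with the dial at (265,248), the gold 12 o'clock wedge at (264,221), the post to the left near 9 o'clock, the bolt pin at (267,281), the nut at (237,214) and the fin at (334,243). Next I'll fit the box yaw.

Run:
```python
from plant import arm
import cv2,numpy as np
p=arm.snapshot("top")
K=p["mtx"];v,u=np.mgrid[:480,:640];d=p["depth"]
c=np.stack([(u-K[0,2])/K[0,0]*d,(v-K[1,2])/K[1,1]*d,d],-1)
X=(c-p["t"])@p["R"]
m=(d>0)&(X[...,2]>.08)&(X[...,2]<.1)&(abs(X[...,0]-.54)<.15)&(abs(X[...,1])<.26)
m|=(d>0)&(X[...,2]>.08)&(X[...,2]<.16)&(abs(X[...,0]-.54)<.09)&(abs(X[...,1])<.2)
print(np.median(X[m][:,2]))
r=cv2.minAreaRect((X[m][:,:2]*1000).astype(np.float32));print(r)
mk=arm.masks_of("box",p)[0]["mask"]&(X[...,2]>.08)
print(cv2.minAreaRect((X[mk][:,:2]*1000).astype(np.float32)))
```

```text
0.09006583582924121
((545.6971435546875, 6.2594451904296875), (201.0326690673828, 440.8865051269531), 1.7107597589492798)
((495.817138671875, 4.8955535888671875), (300.2359924316406, 440.6671142578125), 1.7942912578582764)
```

>>> {"method": "play_rows", "body": {
  "series": [
    {"linear":[0.022,-0.026,0],"turn":-0.078,"claw":0},
    {"linear":[0.022,-0.026,0],"turn":-0.078,"claw":0},
    {"linear":[0.022,-0.026,0],"turn":-0.078,"claw":0},
    {"linear":[0.022,-0.026,0],"turn":-0.078,"claw":0},
    {"linear":[0.022,-0.026,0],"turn":-0.078,"claw":0},
    {"linear":[0.022,-0.026,0],"turn":-0.078,"claw":0},
    {"linear":[0.022,-0.026,0],"turn":-0.078,"claw":0},
    {"linear":[0.022,-0.026,0],"turn":-0.078,"claw":0},
    {"linear":[0.022,-0.026,0],"turn":-0.078,"claw":0},
    {"linear":[0.022,-0.026,0],"turn":-0.078,"claw":0},
    {"linear":[0.022,-0.026,0],"turn":-0.078,"claw":0},
    {"linear":[0.022,-0.026,0],"turn":-0.078,"claw":0},
    {"linear":[0.022,-0.026,0],"turn":-0.078,"claw":0},
    {"linear":[0.022,-0.026,0],"turn":-0.078,"claw":0},
    {"linear":[0.022,-0.026,0],"turn":-0.078,"claw":0},
    {"linear":[0.022,-0.026,0],"turn":-0.078,"claw":0},
    {"linear":[0,0,0],"turn":0,"claw":0},
    {"linear":[0,0,0],"turn":0,"claw":0}
  ],
  "squeeze": 20
}}

```text
clock: 2.6
ee_pos: [0.5363, 0.18, 0.2364]
orientation: [-0.0, 0.699, 0.715, -0.0]
ft_force: [-0.7, -0.1, 0.3]
finger_gap: 0.501
grasp_force: 0.0
```

Run:
```python
from plant import arm
import cv2,numpy as np
o=arm.get_obs(); print({k:np.round(o[k],4) for k in ["clock","ee_pos","orientation","joint_pos","finger_gap","ft_force"]})
p=arm.snapshot("wrist"); cv2.imwrite("pics/w1.png",p["image"][:,:,::-1])
for t in ["dial_center","post","bolt_pin","cover_grip","box"]:
    print(t,[(np.round(q["xyz"],4),round(q["conf"],2)) for q in arm.tip_of(t,p)[:2]])
K=p["mtx"];v,u=np.mgrid[:480,:640];d=p["depth"]
X=(np.stack([(u-K[0,2])/K[0,0]*d,(v-K[1,2])/K[1,1]*d,d],-1)-p["t"])@p["R"]
m=(d>0)&(X[...,2]>.12)&(X[...,2]<.155)&(np.hypot(X[...,0]-.541,X[...,1]-.14)<.07)
n,l,s,c=cv2.connectedComponentsWithStats(m.astype(np.uint8))
for i in range(1,n):
    if s[i,4]>60:
        q=X[l==i]; top=q[q[:,2]>q[:,2].max()-.004]; print(s[i],q.max(0),q.min(0),"topmid",(top.max(0)+top.min(0))/2)
```

```text
{'clock': np.float64(2.6), 'ee_pos': array([0.5363, 0.18  , 0.2364]), 'orientation': array([-1.000e-04,  6.992e-01,  7.149e-01, -1.000e-04]), 'joint_pos': array([1.8430e-01, 7.9500e-02, 1.6840e+00, 1.0000e-04, 1.3783e+00,
       1.6220e-01]), 'finger_gap': np.float64(0.5012), 'ft_force': array([-0.7287, -0.0683,  0.3333])}
dial_center [(array([0.5395, 0.1405, 0.1265]), 0.7)]
post [(array([0.5417, 0.1743, 0.129 ]), 0.78)]
bolt_pin [(array([0.4691, 0.1361, 0.1029]), 0.5)]
cover_grip []
box [(array([0.546 , 0.0037, 0.0033]), 0.64)]
[310 241  22  30 522] [0.54528622 0.18195104 0.14588337] [0.53140093 0.16804926 0.12003248] topmid [0.53844997 0.17500015 0.1439275 ]
```

View pics/w1.png

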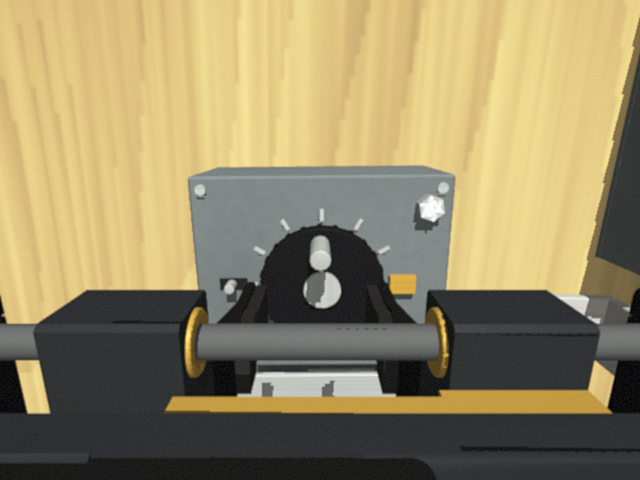

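The wrist view shows the post at (320,250), in line with the 9 o'clock mark at (321,215), with the hub at (322,290), the bolt pin at (231,287) and the wedge at (402,285). The post's measured height and 14 mm width match. I'll go down and grip it.

>>> {"method": "play_rows", "body": {
  "series": [
    {"linear":[0.002,-0.005,-0.018],"turn":0,"claw":0},
    {"linear":[0,0,-0.03],"turn":0,"claw":0},
    {"linear":[0,0,-0.03],"turn":0,"claw":0},
    {"linear":[0,0,-0.02],"turn":0,"claw":0},
    {"linear":[0,0,-0.014],"turn":0,"claw":0},
    {"linear":[0,0,0],"turn":0,"claw":0},
    {"linear":[0,0,0],"turn":0,"claw":1},
    {"linear":[0,0,0],"turn":0,"claw":1},
    {"linear":[0,0,0],"turn":0,"claw":1},
    {"linear":[0,0,0],"turn":0,"claw":1},
    {"linear":[0,0,0],"turn":0,"claw":1},
    {"linear":[0,0,0],"turn":0,"claw":1}
  ],
  "squeeze": 15
}}

```text
clock: 3.9
ee_pos: [0.538, 0.1766, 0.1255]
orientation: [0.0, 0.698, 0.716, 0.001]
ft_force: [0.0, 0.5, 3.2]
finger_gap: 0.152
grasp_force: 15.0
```

```bash
cat > rows.py <<'E'
import numpy as np,json
def rows(a0,a1,n,r=36,yaw=1.71):
    "box-frame angles (deg, 12 o'clock=0, 9=90)"
    t=np.radians(np.linspace(a0,a1,n+1)+yaw); P=np.round(r*np.c_[np.cos(t),np.sin(t)]/1000,4)
    print(json.dumps([[round(float(x),4) for x in d] for d in np.diff(P,axis=0)]))
if __name__=="__main__":
    rows(90,0,5); rows(0,-270,15)
E
python3 rows.py
```

```text
[[0.0112, -0.0014], [0.0102, -0.0049], [0.0082, -0.0077], [0.0054, -0.0099], [0.0021, -0.011]]
[[-0.0014, -0.0112], [-0.0049, -0.0102], [-0.0077, -0.0082], [-0.0099, -0.0054], [-0.011, -0.0021], [-0.0112, 0.0014], [-0.0102, 0.0049], [-0.0082, 0.0077], [-0.0054, 0.0099], [-0.0021, 0.011], [0.0014, 0.0112], [0.0049, 0.0102], [0.0077, 0.0082], [0.0099, 0.0054], [0.011, 0.0021]]
```

>>> {"method": "play_rows", "body": {
  "series": [
    {"linear":[0.0112,-0.0014,0],"turn":0,"claw":1},
    {"linear":[0.0102,-0.0049,0],"turn":0,"claw":1},
    {"linear":[0.0082,-0.0077,0],"turn":0,"claw":1},
    {"linear":[0.0054,-0.0099,0],"turn":0,"claw":1},
    {"linear":[0.0021,-0.011,0],"turn":0,"claw":1},
    {"linear":[0,0,0],"turn":0,"claw":1}
  ]
}}

```text
clock: 4.4
ee_pos: [0.5769, 0.1392, 0.1255]
orientation: [0.002, 0.699, 0.715, 0.001]
ft_force: [4.2, -1.6, 3.0]
finger_gap: 0.155
grasp_force: 15.0
```

>>> {"method": "play_rows", "body": {
  "series": [
    {"linear":[-0.0014,-0.0112,0],"turn":0,"claw":1},
    {"linear":[-0.0049,-0.0102,0],"turn":0,"claw":1},
    {"linear":[-0.0077,-0.0082,0],"turn":0,"claw":1},
    {"linear":[-0.0099,-0.0054,0],"turn":0,"claw":1},
    {"linear":[-0.011,-0.0021,0],"turn":0,"claw":1},
    {"linear":[0,0,0],"turn":0,"claw":1}
  ]
}}

```text
clock: 4.9
ee_pos: [0.538, 0.1046, 0.1254]
orientation: [-0.001, 0.698, 0.716, 0.0]
ft_force: [1.0, 2.4, 5.0]
finger_gap: 0.156
grasp_force: 15.0
```

```bash
cat > look.py <<'E'
from plant import arm
import numpy as np,cv2,sys
c=np.array([.5405,.1402]); yaw=1.71
for i in range(2):
    p=arm.snapshot(sys.argv[1]); o=arm.get_obs(); e=o["ee_pos"]; d=e[:2]-c
    print(round(float(o["clock"]),2),np.round(e,4),"F",np.round(o["ft_force"],1),"r %.4f boxang %.1f"%(np.hypot(*d),np.degrees(np.arctan2(d[1],d[0]))-yaw))
for t in ["post","dial_center","bolt_pin"]:
    for q in arm.tip_of(t,p)[:2]:
        x=q["xyz"]; print(t,np.round(x,4),round(q["conf"],2))
E
python3 look.py top; python3 look.py scene
```

```text
4.95 [0.5384 0.1046 0.1253] F [-0.6  0.5  5.9] r 0.0357 boxang -95.0
5.0 [0.5387 0.1046 0.1253] F [0.  0.7 6.8] r 0.0357 boxang -94.7
dial_center [0.5381 0.1392 0.1255] 0.6
5.2 [0.539  0.1046 0.1253] F [-0.2  0.   8.1] r 0.0357 boxang -94.1
5.25 [0.539  0.1046 0.1253] F [-1.1  0.8  6.1] r 0.0357 boxang -94.1
dial_center [0.5425 0.1369 0.1239] 0.92
bolt_pin [ 0.5488  0.0062 -0.001 ] 0.28
```

>>> {"method": "play_rows", "body": {
  "series": [
    {"linear":[-0.0112,0.0014,0],"turn":0,"claw":1},
    {"linear":[-0.0102,0.0049,0],"turn":0,"claw":1},
    {"linear":[-0.0082,0.0077,0],"turn":0,"claw":1},
    {"linear":[-0.0054,0.0099,0],"turn":0,"claw":1},
    {"linear":[-0.0021,0.011,0],"turn":0,"claw":1},
    {"linear":[0,0,0],"turn":0,"claw":1},
    {"linear":[0,0,0],"turn":0,"claw":1},
    {"linear":[0,0,0],"turn":0,"claw":1}
  ]
}}

```text
clock: 6.07
ee_pos: [0.5044, 0.1398, 0.1254]
orientation: [0.002, 0.698, 0.716, 0.002]
ft_force: [10.6, 0.9, -1.9]
finger_gap: 0.157
grasp_force: 15.0
```

>>> {"method": "play_rows", "body": {
  "series": [
    {"linear":[0.0014,0.0112,0],"turn":0,"claw":1},
    {"linear":[0.0049,0.0102,0],"turn":0,"claw":1},
    {"linear":[0.0077,0.0082,0],"turn":0,"claw":1},
    {"linear":[0.0099,0.0054,0],"turn":0,"claw":1},
    {"linear":[0.011,0.0021,0],"turn":0,"claw":1},
    {"linear":[0,0,0],"turn":0,"claw":1},
    {"linear":[0,0,0],"turn":0,"claw":1},
    {"linear":[0,0,0],"turn":0,"claw":1}
  ]
}}

```text
clock: 6.73
ee_pos: [0.5372, 0.1766, 0.1253]
orientation: [0.0, 0.698, 0.716, 0.0]
ft_force: [-0.2, -0.2, 8.0]
finger_gap: 0.156
grasp_force: 15.0
```

>>> {"method": "play_rows", "body": {
  "series": [
    {"linear":[0.0112,-0.0014,0],"turn":0,"claw":1},
    {"linear":[0.0102,-0.0049,0],"turn":0,"claw":1},
    {"linear":[0.0082,-0.0077,0],"turn":0,"claw":1},
    {"linear":[0.0054,-0.0099,0],"turn":0,"claw":1},
    {"linear":[0.0021,-0.011,0],"turn":0,"claw":1},
    {"linear":[0,0,0],"turn":0,"claw":1},
    {"linear":[0,0,0],"turn":0,"claw":1},
    {"linear":[0,0,0],"turn":0,"claw":1}
  ]
}}

```text
clock: 7.4
ee_pos: [0.5765, 0.141, 0.1257]
orientation: [0.002, 0.698, 0.716, 0.002]
ft_force: [9.8, -1.4, 1.4]
finger_gap: 0.155
grasp_force: 15.0
```

>>> {"method": "play_rows", "body": {
  "series": [
    {"linear":[0.0006,-0.0112,0],"turn":0,"claw":1},
    {"linear":[-0.0049,-0.0102,0],"turn":0,"claw":1},
    {"linear":[-0.0077,-0.0082,0],"turn":0,"claw":1},
    {"linear":[-0.0099,-0.0054,0],"turn":0,"claw":1},
    {"linear":[-0.011,-0.0021,0],"turn":0,"claw":1},
    {"linear":[-0.0112,0.0014,0],"turn":0,"claw":1},
    {"linear":[-0.0102,0.0049,0],"turn":0,"claw":1},
    {"linear":[-0.0082,0.0077,0],"turn":0,"claw":1},
    {"linear":[-0.0054,0.0099,0],"turn":0,"claw":1},
    {"linear":[-0.0021,0.011,0],"turn":0,"claw":1},
    {"linear":[0.0014,0.0112,0],"turn":0,"claw":1},
    {"linear":[0.0049,0.0102,0],"turn":0,"claw":1},
    {"linear":[0.0077,0.0082,0],"turn":0,"claw":1},
    {"linear":[0.0099,0.0054,0],"turn":0,"claw":1},
    {"linear":[0.011,0.0021,0],"turn":0,"claw":1},
    {"linear":[0,0,0],"turn":0,"claw":1},
    {"linear":[0,0,0],"turn":0,"claw":1}
  ]
}}

```text
clock: 8.82
ee_pos: [0.5392, 0.1767, 0.1253]
orientation: [-0.0, 0.698, 0.716, 0.0]
ft_force: [0.6, 1.4, 7.8]
finger_gap: 0.153
grasp_force: 15.0
```

```bash
python3 -c "
from rows import rows
rows(90,-90,10);rows(-90,-120,3);rows(-120,90,12);rows(90,450,20);rows(90,0,6)"; sed -i 's/.5405,.1402/.5405,.1406/' look.py; python3 look.py scene
```

```text
[[0.0112, -0.0014], [0.0102, -0.0049], [0.0082, -0.0077], [0.0054, -0.0099], [0.0021, -0.011], [-0.0014, -0.0112], [-0.0049, -0.0102], [-0.0077, -0.0082], [-0.0099, -0.0054], [-0.011, -0.0021]]
[[-0.0063, 0.0004], [-0.0061, 0.0014], [-0.0058, 0.0025]]
[[0.0104, -0.0037], [0.0109, -0.0004], [0.0106, 0.003], [0.0092, 0.0059], [0.0069, 0.0085], [0.0041, 0.0101], [0.0009, 0.0109], [-0.0025, 0.0107], [-0.0055, 0.0095], [-0.0081, 0.0073], [-0.01, 0.0045], [-0.0109, 0.0014]]
[[-0.011, -0.0021], [-0.0099, -0.0054], [-0.0077, -0.0082], [-0.0049, -0.0102], [-0.0014, -0.0112], [0.0021, -0.011], [0.0054, -0.0099], [0.0082, -0.0077], [0.0102, -0.0049], [0.0112, -0.0014], [0.011, 0.0021], [0.0099, 0.0054], [0.0077, 0.0082], [0.0049, 0.0102], [0.0014, 0.0112], [-0.0021, 0.011], [-0.0054, 0.0099], [-0.0082, 0.0077], [-0.0102, 0.0049], [-0.0112, 0.0014]]
[[0.0094, -0.001], [0.0088, -0.0033], [0.0076, -0.0055], [0.0059, -0.0073], [0.0039, -0.0085], [0.0015, -0.0093]]
8.87 [0.5391 0.1767 0.1253] F [0.8 1.  7. ] r 0.0361 boxang 90.5
8.92 [0.539  0.1767 0.1254] F [-0.8  0.9  8.3] r 0.0361 boxang 90.7
dial_center [0.5425 0.1382 0.1271] 0.88
dial_center [ 0.544  -0.0124  0.1153] 0.57
```

>>> {"method": "play_rows", "body": {
  "series": [
    {"linear":[0.0112,-0.0014,0],"turn":0,"claw":1},
    {"linear":[0.0102,-0.0049,0],"turn":0,"claw":1},
    {"linear":[0.0082,-0.0077,0],"turn":0,"claw":1},
    {"linear":[0.0054,-0.0099,0],"turn":0,"claw":1},
    {"linear":[0.0021,-0.011,0],"turn":0,"claw":1},
    {"linear":[-0.0014,-0.0112,0],"turn":0,"claw":1},
    {"linear":[-0.0049,-0.0102,0],"turn":0,"claw":1},
    {"linear":[-0.0077,-0.0082,0],"turn":0,"claw":1},
    {"linear":[-0.0099,-0.0054,0],"turn":0,"claw":1},
    {"linear":[-0.011,-0.0021,0],"turn":0,"claw":1},
    {"linear":[-0.0063,0.0004,0],"turn":0,"claw":1},
    {"linear":[-0.0061,0.0014,0],"turn":0,"claw":1},
    {"linear":[-0.0029,0.0012,0],"turn":0,"claw":1},
    {"linear":[0,0,0],"turn":0,"claw":1},
    {"linear":[0,0,0],"turn":0,"claw":1},
    {"linear":[0,0,0],"turn":0,"claw":1}
  ]
}}

```text
clock: 10.4
ee_pos: [0.5257, 0.1079, 0.1253]
orientation: [-0.0, 0.698, 0.716, 0.0]
ft_force: [0.6, 1.5, 8.6]
finger_gap: 0.154
grasp_force: 15.0
```

```bash
python3 look.py top
```

```text
10.45 [0.5257 0.1079 0.1252] F [0.8 1.8 8.7] r 0.0359 boxang -116.1
10.5 [0.5257 0.1079 0.1253] F [1.1 2.  8.7] r 0.0359 boxang -116.1
post [ 0.5623 -0.4253 -0.0082] 0.24
bolt_pin [0.5466 0.0083 0.0036] 0.29
```

>>> {"method": "play_rows", "body": {
  "series": [
    {"linear":[-0.0022,0.001,0],"turn":0,"claw":1},
    {"linear":[0,0,0],"turn":0,"claw":1},
    {"linear":[0,0,0],"turn":0,"claw":1},
    {"linear":[0,0,0],"turn":0,"claw":1},
    {"linear":[0,0,0],"turn":0,"claw":1}
  ]
}}

```text
clock: 11.07
ee_pos: [0.524, 0.1087, 0.1253]
orientation: [0.0, 0.698, 0.716, 0.0]
ft_force: [2.5, 1.5, 6.8]
finger_gap: 0.154
grasp_force: 15.0
```

>>> {"method": "play_rows", "body": {
  "series": [
    {"linear":[0.0104,-0.0037,0],"turn":0,"claw":1},
    {"linear":[0.0109,-0.0004,0],"turn":0,"claw":1},
    {"linear":[0.0106,0.003,0],"turn":0,"claw":1},
    {"linear":[0.0092,0.0059,0],"turn":0,"claw":1},
    {"linear":[0.0069,0.0085,0],"turn":0,"claw":1},
    {"linear":[0.0041,0.0101,0],"turn":0,"claw":1},
    {"linear":[0.0009,0.0109,0],"turn":0,"claw":1},
    {"linear":[-0.0025,0.0107,0],"turn":0,"claw":1},
    {"linear":[-0.0055,0.0095,0],"turn":0,"claw":1},
    {"linear":[-0.0081,0.0073,0],"turn":0,"claw":1},
    {"linear":[-0.01,0.0045,0],"turn":0,"claw":1},
    {"linear":[-0.0109,0.0014,0],"turn":0,"claw":1},
    {"linear":[0,0,0],"turn":0,"claw":1},
    {"linear":[0,0,0],"turn":0,"claw":1}
  ]
}}

```text
clock: 12.23
ee_pos: [0.5386, 0.1766, 0.1253]
orientation: [-0.0, 0.698, 0.716, -0.0]
ft_force: [0.0, 1.8, 9.3]
finger_gap: 0.154
grasp_force: 15.0
```

>>> {"method": "play_rows", "body": {
  "series": [
    {"linear":[-0.011,-0.0021,0],"turn":0,"claw":1},
    {"linear":[-0.0099,-0.0054,0],"turn":0,"claw":1},
    {"linear":[-0.0077,-0.0082,0],"turn":0,"claw":1},
    {"linear":[-0.0049,-0.0102,0],"turn":0,"claw":1},
    {"linear":[-0.0014,-0.0112,0],"turn":0,"claw":1},
    {"linear":[0.0021,-0.011,0],"turn":0,"claw":1},
    {"linear":[0.0054,-0.0099,0],"turn":0,"claw":1},
    {"linear":[0.0082,-0.0077,0],"turn":0,"claw":1},
    {"linear":[0.0102,-0.0049,0],"turn":0,"claw":1},
    {"linear":[0.0112,-0.0014,0],"turn":0,"claw":1},
    {"linear":[0.011,0.0021,0],"turn":0,"claw":1},
    {"linear":[0.0099,0.0054,0],"turn":0,"claw":1},
    {"linear":[0.0077,0.0082,0],"turn":0,"claw":1},
    {"linear":[0.0049,0.0102,0],"turn":0,"claw":1},
    {"linear":[0.0014,0.0112,0],"turn":0,"claw":1},
    {"linear":[-0.0021,0.011,0],"turn":0,"claw":1},
    {"linear":[-0.0054,0.0099,0],"turn":0,"claw":1},
    {"linear":[-0.0082,0.0077,0],"turn":0,"claw":1},
    {"linear":[0,0,0],"turn":0,"claw":1}
  ]
}}

```text
clock: 13.82
ee_pos: [0.5602, 0.1713, 0.1254]
orientation: [-0.0, 0.698, 0.716, 0.0]
ft_force: [-0.2, 2.1, 8.1]
finger_gap: 0.155
grasp_force: 15.0
```

>>> {"method": "play_rows", "body": {
  "series": [
    {"linear":[-0.005,0.003,0],"turn":0,"claw":1},
    {"linear":[-0.0052,0.0019,0],"turn":0,"claw":1},
    {"linear":[-0.0055,0.001,0],"turn":0,"claw":1},
    {"linear":[-0.004,0.0004,0],"turn":0,"claw":1},
    {"linear":[0,0,0],"turn":0,"claw":1},
    {"linear":[0,0,0],"turn":0,"claw":1},
    {"linear":[0,0,0],"turn":0,"claw":1}
  ]
}}

```text
clock: 14.4
ee_pos: [0.5408, 0.1766, 0.1253]
orientation: [-0.0, 0.698, 0.716, -0.0]
ft_force: [-0.1, 2.1, 9.7]
finger_gap: 0.156
grasp_force: 15.0
```

```bash
python3 look.py wrist;  python3 -c "
from rows import rows
rows(90,42,3);rows(42,0,14);rows(0,-60,20)"
```

```text
14.45 [0.5408 0.1767 0.1253] F [-0.3  1.9  8.8] r 0.0361 boxang 87.8
14.5 [0.5408 0.1766 0.1253] F [-0.4  1.8  8.9] r 0.0360 boxang 87.8
post [0.5424 0.1775 0.1295] 0.93
dial_center [0.5395 0.1393 0.127 ] 0.79
[[0.01, -0.0011], [0.0093, -0.0038], [0.0078, -0.0062]]
[[0.0013, -0.0014], [0.0012, -0.0015], [0.0011, -0.0015], [0.001, -0.0016], [0.001, -0.0016], [0.0008, -0.0017], [0.0008, -0.0017], [0.0007, -0.0018], [0.0006, -0.0017], [0.0005, -0.0019], [0.0004, -0.0018], [0.0003, -0.0019], [0.0002, -0.0018], [0.0001, -0.0019]]
[[0.0, -0.0019], [-0.0001, -0.0019], [-0.0002, -0.0019], [-0.0003, -0.0018], [-0.0004, -0.0019], [-0.0004, -0.0018], [-0.0006, -0.0018], [-0.0007, -0.0018], [-0.0008, -0.0017], [-0.0008, -0.0017], [-0.0009, -0.0016], [-0.0011, -0.0016], [-0.0011, -0.0015], [-0.0011, -0.0015], [-0.0013, -0.0014], [-0.0013, -0.0013], [-0.0014, -0.0013], [-0.0015, -0.0012], [-0.0015, -0.0011], [-0.0016, -0.001]]
```

>>> {"method": "play_rows", "body": {
  "series": [
    {"linear":[-0.0013,0,0],"turn":0,"claw":1},
    {"linear":[0,0,0],"turn":0,"claw":1},
    {"linear":[0,0,0],"turn":0,"claw":1},
    {"linear":[0,0,0],"turn":0,"claw":1},
    {"linear":[0.01,-0.0011,0],"turn":0,"claw":1},
    {"linear":[0.0093,-0.0038,0],"turn":0,"claw":1},
    {"linear":[0.0078,-0.0062,0],"turn":0,"claw":1},
    {"linear":[0.0036,-0.0044,0],"turn":0,"claw":1},
    {"linear":[0.0028,-0.005,0],"turn":0,"claw":1},
    {"linear":[0.0026,-0.007,0],"turn":0,"claw":1},
    {"linear":[0,0,0],"turn":0,"claw":1},
    {"linear":[0,0,0],"turn":0,"claw":1}
  ]
}}

```text
clock: 15.65
ee_pos: [0.5766, 0.1481, 0.1254]
orientation: [0.001, 0.698, 0.716, 0.0]
ft_force: [2.4, -0.8, 7.0]
finger_gap: 0.154
grasp_force: 15.0
```

Run:
```python
from plant import arm
import cv2,numpy as np
P={n:arm.snapshot(n) for n in ["wrist","top","scene"]}
o=arm.get_obs();d=o["ee_pos"][:2]-[.5405,.1406];print(np.round(o["ee_pos"],4),np.round(o["ft_force"],1),np.degrees(np.arctan2(d[1],d[0]))-1.71)
yaw=np.radians(1.71);R=np.array([[np.cos(yaw),-np.sin(yaw)],[np.sin(yaw),np.cos(yaw)]])
X=np.r_[R@[-.072,0]+[.5405,.1406],.1]
tiles=[]
for n,p in P.items():
    c=p["R"]@X+p["t"];q=p["mtx"]@c;u,v=q[:2]/q[2];print(n,u,v,c[2], "depth",p["depth"][int(v),int(u)])
    s=30
    im=cv2.copyMakeBorder(p["image"],s,s,s,s,cv2.BORDER_CONSTANT)
    tiles.append(cv2.resize(im[int(v):int(v)+2*s,int(u):int(u)+2*s],(260,260),interpolation=cv2.INTER_NEAREST))
    print([(np.round(r["xyz"],4),round(r["conf"],2)) for r in arm.tip_of("bolt_pin",p)[:2]])
cv2.imwrite("pics/pin1.png",np.hstack(tiles)[:,:,::-1])
```

```text
[0.5766 0.1482 0.1254] [ 3.  -1.5  7.6] 10.175467894015885
wrist 90.24432533725302 307.5150676862267 0.1885319823566707 depth 0.18662477
[(array([0.4692, 0.138 , 0.1   ]), 0.98)]
top 265.46850507526995 281.0913670505714 0.9355119964497715 depth 0.48666617
[]
scene 368.3793425326575 230.25353510282181 1.3307761379832406 depth 1.1461169
[]
```

View pics/pin1.png

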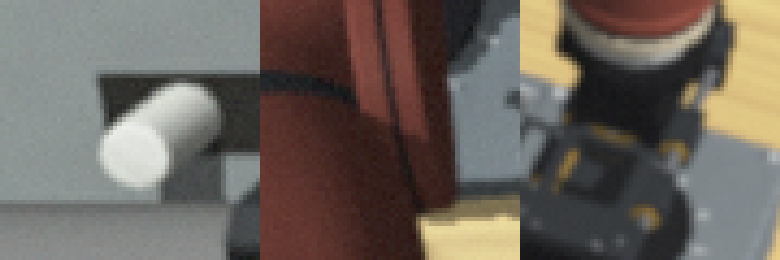

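The left (wrist) crop shows the pin clearly, at the left end of its slot. The other two views are blocked. I'll watch the pin in the wrist camera while creeping.

```bash
cat > pin.py <<'E'
from plant import arm
import numpy as np
p=arm.snapshot("wrist");o=arm.get_obs()
d=o["ee_pos"][:2]-[.5405,.1406];a=np.degrees(np.arctan2(d[1],d[0]))
f=o["ft_force"];t=np.radians(a)
K=p["mtx"];v,u=np.mgrid[:480,:640];D=p["depth"]
X=(np.stack([(u-K[0,2])/K[0,0]*D,(v-K[1,2])/K[1,1]*D,D],-1)-p["t"])@p["R"]
m=(D>0)&(abs(X[...,2]-.1015)<.004)&(np.hypot(X[...,0]-.473,X[...,1]-.138)<.02)
r=arm.tip_of("bolt_pin",p)[:1]
print("t %.2f ang %.1f r %.4f F %s tang(ccw) %.1f | pin depth x %.4f n %d det %s"%(o["clock"],a-1.71,np.hypot(*d),np.round(f,1),-f[0]*np.sin(t)+f[1]*np.cos(t),X[m][:,0].mean(),m.sum(),[(np.round(q["xyz"],4).tolist(),round(q["conf"],2)) for q in r]))
E
python3 pin.py
```

```text
t 16.00 ang 10.2 r 0.0368 F [ 3.4 -0.2  7.4] tang(ccw) -0.9 | pin depth x 0.4706 n 292 det [([0.4706, 0.1363, 0.1044], 0.76)]
```

>>> {"method": "play_rows", "body": {
  "series": [
    {"linear":[0.0004,-0.0025,0],"turn":0,"claw":1},
    {"linear":[0.0002,-0.0025,0],"turn":0,"claw":1},
    {"linear":[0,0,0],"turn":0,"claw":1},
    {"linear":[0,0,0],"turn":0,"claw":1}
  ],
  "squeeze": 10
}}

```text
clock: 16.38
ee_pos: [0.5771, 0.1436, 0.1254]
orientation: [0.0, 0.698, 0.716, 0.0]
ft_force: [1.8, 0.4, 6.1]
finger_gap: 0.154
grasp_force: 10.0
```

```bash
python3 pin.py
```

```text
t 16.43 ang 3.0 r 0.0368 F [2.7 0.3 5.9] tang(ccw) 0.1 | pin depth x 0.4706 n 299 det [([0.4712, 0.1385, 0.1032], 0.76)]
```

>>> {"method": "play_rows", "body": {
  "series": [
    {"linear":[0,-0.001,0],"turn":0,"claw":1},
    {"linear":[0,-0.001,0],"turn":0,"claw":1},
    {"linear":[0,0,0],"turn":0,"claw":1},
    {"linear":[0,0,0],"turn":0,"claw":1}
  ]
}}

```text
clock: 16.82
ee_pos: [0.5772, 0.1418, 0.1254]
orientation: [0.0, 0.698, 0.716, 0.001]
ft_force: [3.1, 0.9, 7.4]
finger_gap: 0.157
grasp_force: 10.0
```

```bash
python3 pin.py
```

```text
t 16.87 ang 0.1 r 0.0367 F [3.1 1.  6.9] tang(ccw) 0.9 | pin depth x 0.4712 n 307 det [([0.4712, 0.137, 0.1024], 0.64)]
```

>>> {"method": "play_rows", "body": {
  "series": [
    {"linear":[0,-0.0011,0],"turn":0,"claw":1},
    {"linear":[0,-0.0011,0],"turn":0,"claw":1},
    {"linear":[0,0,0],"turn":0,"claw":1}
  ]
}}

```text
clock: 17.17
ee_pos: [0.5772, 0.1395, 0.1254]
orientation: [0.0, 0.698, 0.716, 0.001]
ft_force: [2.8, 1.3, 6.9]
finger_gap: 0.157
grasp_force: 10.0
```

```bash
python3 pin.py
```

```text
t 17.22 ang -3.4 r 0.0367 F [3.6 0.1 6.9] tang(ccw) 0.2 | pin depth x 0.4715 n 313 det [([0.4702, 0.1374, 0.1022], 0.81)]
```

>>> {"method": "play_rows", "body": {
  "series": [
    {"linear":[-0.0001,-0.0011,0],"turn":0,"claw":1},
    {"linear":[-0.0001,-0.0011,0],"turn":0,"claw":1},
    {"linear":[0,0,0],"turn":0,"claw":1}
  ]
}}

```text
clock: 17.52
ee_pos: [0.5771, 0.1373, 0.1254]
orientation: [0.001, 0.698, 0.716, 0.001]
ft_force: [3.4, 1.0, 6.4]
finger_gap: 0.158
grasp_force: 10.0
```

```bash
python3 pin.py
```

```text
t 17.57 ang -6.9 r 0.0367 F [3.5 0.1 5.9] tang(ccw) 0.5 | pin depth x 0.4707 n 306 det [([0.468, 0.1365, 0.1006], 0.82)]
```

>>> {"method": "play_rows", "body": {
  "series": [
    {"linear":[-0.0002,-0.0011,0],"turn":0,"claw":1},
    {"linear":[-0.0002,-0.0011,0],"turn":0,"claw":1},
    {"linear":[0,0,0],"turn":0,"claw":1}
  ]
}}

```text
clock: 17.87
ee_pos: [0.5767, 0.135, 0.1254]
orientation: [0.001, 0.698, 0.716, 0.001]
ft_force: [3.0, 0.5, 5.8]
finger_gap: 0.161
grasp_force: 10.0
```

```bash
python3 pin.py
```

```text
t 17.92 ang -10.5 r 0.0367 F [3.6 1.2 5.6] tang(ccw) 1.8 | pin depth x 0.4707 n 309 det [([0.4691, 0.1375, 0.102], 0.92)]
```

>>> {"method": "play_rows", "body": {
  "series": [
    {"linear":[-0.0003,-0.0011,0],"turn":0,"claw":1},
    {"linear":[-0.0003,-0.0011,0],"turn":0,"claw":1},
    {"linear":[0,0,0],"turn":0,"claw":1}
  ]
}}

```text
clock: 18.22
ee_pos: [0.5762, 0.1327, 0.1255]
orientation: [0.001, 0.698, 0.716, 0.001]
ft_force: [3.9, 0.6, 6.8]
finger_gap: 0.155
grasp_force: 10.0
```

```bash
python3 pin.py
```

```text
t 18.27 ang -14.1 r 0.0366 F [3.3 0.2 5.7] tang(ccw) 1.0 | pin depth x 0.4714 n 323 det [([0.4693, 0.1342, 0.1015], 0.64)]
```

>>> {"method": "play_rows", "body": {
  "series": [
    {"linear":[-0.0003,-0.0011,0],"turn":0,"claw":1},
    {"linear":[-0.0003,-0.0011,0],"turn":0,"claw":1},
    {"linear":[0,0,0],"turn":0,"claw":1}
  ]
}}

```text
clock: 18.57
ee_pos: [0.5756, 0.1304, 0.1254]
orientation: [0.001, 0.698, 0.716, 0.001]
ft_force: [3.5, 0.3, 5.8]
finger_gap: 0.157
grasp_force: 10.0
```

```bash
python3 pin.py
```

```text
t 18.62 ang -17.8 r 0.0366 F [3.4 0.4 6.3] tang(ccw) 1.3 | pin depth x 0.4713 n 320 det [([0.4683, 0.1371, 0.1026], 0.62)]
```

>>> {"method": "play_rows", "body": {
  "series": [
    {"linear":[-0.0004,-0.001,0],"turn":0,"claw":1},
    {"linear":[-0.0004,-0.001,0],"turn":0,"claw":1},
    {"linear":[0,0,0],"turn":0,"claw":1}
  ]
}}

```text
clock: 18.92
ee_pos: [0.5749, 0.1284, 0.1254]
orientation: [0.001, 0.698, 0.716, 0.001]
ft_force: [3.5, -1.0, 6.4]
finger_gap: 0.159
grasp_force: 10.0
```

```bash
python3 pin.py
```

```text
t 18.97 ang -21.3 r 0.0365 F [ 4.3 -0.3  6.1] tang(ccw) 1.1 | pin depth x 0.4705 n 311 det [([0.4697, 0.1373, 0.1017], 0.92)]
```

>>> {"method": "play_rows", "body": {
  "series": [
    {"linear":[-0.0004,-0.001,0],"turn":0,"claw":1},
    {"linear":[-0.0005,-0.001,0],"turn":0,"claw":1},
    {"linear":[0,0,0],"turn":0,"claw":1}
  ]
}}

```text
clock: 19.27
ee_pos: [0.574, 0.1262, 0.1254]
orientation: [0.001, 0.698, 0.716, 0.001]
ft_force: [4.2, -0.5, 6.1]
finger_gap: 0.155
grasp_force: 10.0
```

```bash
python3 pin.py
```

```text
t 19.32 ang -24.9 r 0.0365 F [ 4.5 -1.1  5.7] tang(ccw) 0.8 | pin depth x 0.4708 n 313 det [([0.4701, 0.1379, 0.1019], 0.68)]
```

>>> {"method": "play_rows", "body": {
  "series": [
    {"linear":[-0.0005,-0.001,0],"turn":0,"claw":1},
    {"linear":[-0.0005,-0.001,0],"turn":0,"claw":1},
    {"linear":[0,0,0],"turn":0,"claw":1}
  ]
}}

```text
clock: 19.62
ee_pos: [0.5731, 0.1242, 0.1254]
orientation: [0.001, 0.698, 0.716, 0.0]
ft_force: [4.7, -1.2, 5.7]
finger_gap: 0.158
grasp_force: 10.0
```

```bash
python3 pin.py
```

```text
t 19.67 ang -28.5 r 0.0364 F [ 5.1 -0.7  6.4] tang(ccw) 1.7 | pin depth x 0.4712 n 325 det [([0.4707, 0.1391, 0.1011], 0.77)]
```

>>> {"method": "play_rows", "body": {
  "series": [
    {"linear":[-0.0005,-0.0009,0],"turn":0,"claw":1},
    {"linear":[-0.0006,-0.0009,0],"turn":0,"claw":1},
    {"linear":[0,0,0],"turn":0,"claw":1}
  ]
}}

```text
clock: 19.97
ee_pos: [0.572, 0.1223, 0.1254]
orientation: [0.001, 0.698, 0.716, 0.0]
ft_force: [4.2, -0.5, 5.9]
finger_gap: 0.16
grasp_force: 10.0
```

```bash
python3 pin.py
```

```text
t 20.02 ang -31.9 r 0.0364 F [ 4.5 -0.7  6.3] tang(ccw) 1.7 | pin depth x 0.4717 n 326 det [([0.4689, 0.1392, 0.1017], 0.78)]
```

>>> {"method": "play_rows", "body": {
  "series": [
    {"linear":[-0.0006,-0.0009,0],"turn":0,"claw":1},
    {"linear":[-0.0006,-0.0009,0],"turn":0,"claw":1},
    {"linear":[0,0,0],"turn":0,"claw":1}
  ]
}}

```text
clock: 20.32
ee_pos: [0.5706, 0.1203, 0.1254]
orientation: [0.001, 0.698, 0.716, 0.0]
ft_force: [3.2, -2.6, 6.3]
finger_gap: 0.156
grasp_force: 10.0
```

```bash
python3 pin.py
```

```text
t 20.37 ang -35.7 r 0.0363 F [ 3.3 -2.4  6.3] tang(ccw) -0.1 | pin depth x 0.4780 n 304 det [([0.4751, 0.1423, 0.1015], 0.96)]
```

The bolt has dropped: the pin moved 7 mm and there is almost no tangential force. I'll let go, lift, and go to the +y side of the fin.

>>> {"method": "play_rows", "body": {
  "series": [
    {"linear":[0,0,0],"turn":0,"claw":0.5},
    {"linear":[0,0,0],"turn":0,"claw":0.5},
    {"linear":[0,0,0],"turn":0,"claw":0.5},
    {"linear":[0,0,0.01],"turn":0,"claw":0.5},
    {"linear":[0,0,0.02],"turn":0,"claw":0.5},
    {"linear":[0,0,0.02],"turn":0,"claw":0.5},
    {"linear":[0,0,0],"turn":0,"claw":0.5},
    {"linear":[-0.005,-0.02,0],"turn":0,"claw":1},
    {"linear":[-0.005,-0.02,0],"turn":0,"claw":1},
    {"linear":[-0.005,-0.02,0],"turn":0,"claw":1},
    {"linear":[-0.005,-0.02,0],"turn":0,"claw":1},
    {"linear":[-0.005,-0.02,0],"turn":0,"claw":1},
    {"linear":[0,0,0],"turn":0,"claw":1},
    {"linear":[0,0,0],"turn":0,"claw":1}
  ]
}}

```text
clock: 21.58
ee_pos: [0.5447, 0.0205, 0.1741]
orientation: [-0.001, 0.699, 0.715, -0.0]
ft_force: [-0.3, 1.4, 0.1]
finger_gap: 0.006
grasp_force: 0.0
```

Run:
```python
from plant import arm
import numpy as np
p=arm.snapshot("wrist");print(np.round(arm.get_obs()["ee_pos"],4))
for n in ["wrist","top","scene"]:
    p=arm.snapshot(n)
    for t in ["cover_grip","post","bolt_pin"]:
        print(n,t,[(np.round(r["xyz"],4),round(r["conf"],2)) for r in arm.tip_of(t,p)[:1]])
```

```text
[0.545  0.0212 0.1742]
wrist cover_grip [(array([ 0.5383, -0.0132,  0.1155]), 0.71)]
wrist post [(array([0.5756, 0.1199, 0.1319]), 0.87)]
wrist bolt_pin [(array([0.5428, 0.0036, 0.0058]), 0.62)]
top cover_grip [(array([0.6174, 0.2077, 0.0917]), 0.72)]
top post []
top bolt_pin [(array([0.6169, 0.2075, 0.0887]), 0.69)]
scene cover_grip [(array([ 0.5441, -0.011 ,  0.1182]), 0.66)]
scene post [(array([0.5722, 0.1192, 0.1244]), 0.56)]
scene bolt_pin [(array([ 0.5395,  0.1358, -0.0023]), 0.37)]
```

>>> {"method": "play_rows", "body": {
  "series": [
    {"linear":[0,0,-0.025],"turn":0,"claw":1},
    {"linear":[0,0,-0.02],"turn":0,"claw":1},
    {"linear":[0,0,-0.01],"turn":0,"claw":1},
    {"linear":[0,0,0],"turn":0,"claw":1},
    {"linear":[0,-0.004,0],"turn":0,"claw":1},
    {"linear":[0,-0.004,0],"turn":0,"claw":1},
    {"linear":[0,-0.004,0],"turn":0,"claw":1},
    {"linear":[0,-0.004,0],"turn":0,"claw":1},
    {"linear":[0,-0.004,0],"turn":0,"claw":1},
    {"linear":[0,0,0],"turn":0,"claw":1}
  ]
}}

```text
clock: 23.07
ee_pos: [0.5461, 0.0003, 0.1205]
orientation: [0.001, 0.698, 0.716, 0.001]
ft_force: [-0.0, -0.1, 0.3]
finger_gap: 0.004
grasp_force: 0.0
```

>>> {"method": "play_rows", "body": {
  "series": [
    {"linear":[0,-0.003,0],"turn":0,"claw":1},
    {"linear":[0,-0.003,0],"turn":0,"claw":1},
    {"linear":[0,-0.003,0],"turn":0,"claw":1},
    {"linear":[0,-0.003,0],"turn":0,"claw":1}
  ]
}}

```text
clock: 23.4
ee_pos: [0.5456, -0.011, 0.1197]
orientation: [0.0, 0.698, 0.716, 0.0]
ft_force: [1.3, 2.0, 0.8]
finger_gap: 0.005
grasp_force: 1.3
```

>>> {"method": "play_rows", "body": {
  "series": [
    {"linear":[0.0002,-0.007,0],"turn":0,"claw":1},
    {"linear":[0.0002,-0.007,0],"turn":0,"claw":1},
    {"linear":[0.0002,-0.007,0],"turn":0,"claw":1},
    {"linear":[0.0002,-0.007,0],"turn":0,"claw":1},
    {"linear":[0.0002,-0.007,0],"turn":0,"claw":1},
    {"linear":[0.0002,-0.007,0],"turn":0,"claw":1},
    {"linear":[0.0002,-0.007,0],"turn":0,"claw":1},
    {"linear":[0.0002,-0.007,0],"turn":0,"claw":1},
    {"linear":[0.0002,-0.007,0],"turn":0,"claw":1},
    {"linear":[0.0002,-0.007,0],"turn":0,"claw":1},
    {"linear":[0.0002,-0.007,0],"turn":0,"claw":1},
    {"linear":[0.0002,-0.007,0],"turn":0,"claw":1},
    {"linear":[0.0002,-0.007,0],"turn":0,"claw":1},
    {"linear":[0.0002,-0.007,0],"turn":0,"claw":1},
    {"linear":[0,0,0],"turn":0,"claw":1}
  ]
}}

```text
clock: 24.65
ee_pos: [0.5478, -0.1107, 0.1194]
orientation: [0.0, 0.699, 0.716, -0.001]
ft_force: [-0.2, -0.5, 1.0]
finger_gap: 0.008
grasp_force: 0.0
```

>>> {"method": "play_rows", "body": {
  "series": [
    {"linear":[0,-0.003,0],"turn":0,"claw":1},
    {"linear":[0,-0.003,0],"turn":0,"claw":1},
    {"linear":[0,-0.003,0],"turn":0,"claw":1},
    {"linear":[0,-0.003,0],"turn":0,"claw":1},
    {"linear":[0,0,0],"turn":0,"claw":1}
  ]
}}

```text
clock: 25.07
ee_pos: [0.5479, -0.1213, 0.1193]
orientation: [-0.0, 0.698, 0.716, -0.0]
ft_force: [0.3, -0.1, -0.9]
finger_gap: 0.007
grasp_force: 0.3
```

>>> {"method": "play_rows", "body": {
  "series": [
    {"linear":[0,-0.002,0],"turn":0,"claw":1},
    {"linear":[0,-0.002,0],"turn":0,"claw":1},
    {"linear":[0,-0.002,0],"turn":0,"claw":1},
    {"linear":[0,0,0],"turn":0,"claw":1}
  ]
}}

```text
clock: 25.4
ee_pos: [0.5479, -0.1217, 0.1193]
orientation: [-0.004, 0.698, 0.716, 0.003]
ft_force: [-0.0, 20.8, 6.2]
finger_gap: 0.008
grasp_force: 10.4
```

Run:
```python
from plant import arm
import numpy as np,cv2
for n in ["top","scene"]:
    p=arm.snapshot(n); cv2.imwrite(f"pics/{n}9.png",p["image"][:,:,::-1])
    print(n,[(np.round(r["xyz"],4),round(r["conf"],2)) for r in arm.tip_of("cover_grip",p)[:1]])
o=arm.get_obs();print(o["ee_pos"],o["ft_force"])
```

```text
top []
scene [(array([ 0.5514, -0.1396,  0.1115]), 0.7)]
[ 0.54786438 -0.12168753  0.11930772] [-0.22890099 20.03661925  4.37524093]
```

View pics/scene9.png

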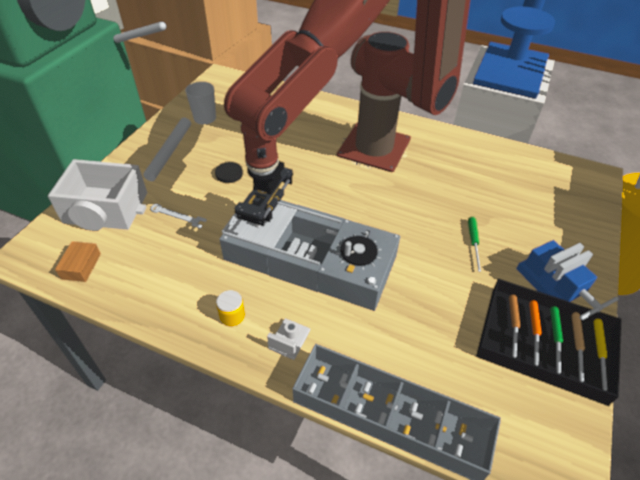

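The cover is open to its end stop: the push force jumped to 20 N and the fin is at y ≈ -0.140, a travel of 128 mm. The compartment shows open at (303,243) and the other objects haven't moved. I'll back off, lift and do a final check.

>>> {"method": "play_rows", "body": {
  "series": [
    {"linear":[0,0.005,0],"turn":0,"claw":1},
    {"linear":[0,0.01,0],"turn":0,"claw":1},
    {"linear":[0,0,0.03],"turn":0,"claw":1},
    {"linear":[0,0,0.04],"turn":0,"claw":1},
    {"linear":[0,0.04,0.02],"turn":0,"claw":1},
    {"linear":[0,0.04,0],"turn":0,"claw":1},
    {"linear":[0,0.04,0],"turn":0,"claw":1},
    {"linear":[0,0.04,0],"turn":0,"claw":1},
    {"linear":[0,0,0],"turn":0,"claw":1},
    {"linear":[0,0,0],"turn":0,"claw":1},
    {"linear":[0,0,0],"turn":0,"claw":1}
  ]
}}

```text
clock: 26.52
ee_pos: [0.5482, 0.045, 0.2082]
orientation: [0.0, 0.698, 0.716, -0.0]
ft_force: [-0.4, -0.3, 0.2]
finger_gap: 0.01
grasp_force: 0.0
```

```bash
python3 - <<'E'
from plant import arm
import numpy as np
for n in ["scene","wrist"]:
    p=arm.snapshot(n)
    for t in ["cover_grip","bolt_pin"]:
        print(n,t,[(np.round(r["xyz"],4),round(r["conf"],2)) for r in arm.tip_of(t,p)[:1]])
o=arm.get_obs();print(o["ee_pos"],o["ft_force"])
E
python3 pin.py
```

```text
scene cover_grip [(array([ 0.5473, -0.1398,  0.1167]), 0.69)]
scene bolt_pin []
wrist cover_grip []
wrist bolt_pin [(array([0.4764, 0.1361, 0.0984]), 0.67)]
[0.54828454 0.04411185 0.20809306] [ 0.63070013 -0.09745054 -0.57870863]
t 26.87 ang -87.1 r 0.0966 F [-0.1  0.8  0. ] tang(ccw) -0.1 | pin depth x 0.4776 n 164 det [([0.4788, 0.1385, 0.1025], 0.92)]
```

```bash
python3 -c "
from plant import arm
print(arm.finish_job())"
```

```text
the job is handed in; nothing more can be done
None
```

I handed the job in at about 27 s of the 72 s allowed; the verdict wasn't shown. The combination is dialed and the bolt has dropped in (pin moved about 7 mm). The cover is open to its end stop (about 128 mm), the gripper is clear, and I saw no loose items moved.

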